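# Ready the slotted fixture plate

## Robot

A 6-joint arm with a two-finger parallel gripper is mounted at the origin on the work surface. World frame = base frame: x ahead of the robot, y to its left, z up, the work surface at z = 0. Lengths are in m, angles in rad, forces in N, time in s.
With the tool pointing down it reaches from about 0.25 to 0.725 m from the base axis. Payload 9.7 kg.
Tool frame: the origin (TCP) lies on the front face of the gripper's body, between the roots of the fingers; the fingertips stand 73 mm ahead of it and the grasp point (between the pads) lies 54 mm ahead of it; z points along the fingers, y is the direction in which the jaws open and shut (so a half turn about z gives the same grasp; the last joint's range is limited). The gripper opens to 85 mm and grips with 20 to 120 N. Pads are 22 mm wide; open, the fingers measure 114 mm over their backs; the gripper's body (76 mm by 85 mm) begins 54 mm behind the grasp point. The pads swing forward as they close: fully open they stand 13 mm farther back than shut.
Start: joints at [-1.306, 0.087, 0.176, 1.66, 0, 1.571], TCP at [0.144, -0.531, 0.304] pointing down, gripper open.
Joint ranges: [-3.13, 3.13], [-0.85, 1.81], [-1.15, 1.24], [-2.2, 2.28], [-1.44, 1.52], [-3.14, 3.14]. Speed limits (rad/s): [2.22, 2.22, 2.57, 3.14, 3.14, 3.14].

## Interface

Orientations are given as a unit quaternion [w, x, y, z].
In Python, from rig import arm gives the robot as it stands. The module is installed in compiled form; this text tells all that it offers.
- The arm moves only by the tool step_arm, never from a script. Its argument "rows" is a list of rows, each a list of 2 entries, a list of its own where there are three numbers: the shift along the tool's x, y, z in units of 50 mm (1.0 is 50 mm), then the turn about the tool's z in units of 6 degrees (1.0 is 6 degrees). In form: [[[dx, dy, dz], yaw], ...]. A call has 1 to 8 rows; each row is the pose to reach, as a shift and turn from the pose commanded when the call began, along the tool's axes at that moment; what a row does not reach only later rows make up. A row lasts 1/10 s, in which the tool goes at most 50 mm and 8.59 degrees, less where a joint would pass 70% of its speed; a pose out of reach is approached as far as the arm can. A call with a gripper value outside its range is refused whole. "claw" is the finger opening in mm, from 0 to 85.4, set as the call begins (left out, the last holds). The fingers move at their own pace and stop on an object; "squeeze" is the grip in N (left out, the last holds). Time passes only in rows, so rows that repeat a pose let the fingers close. It gives the time, the measured TCP pose, the force and the opening at its end, in the units of the state.
- arm.get_obs(): the state, without advancing time (a new reading comes with each control period).
- arm.get_image(name): name is "scene" or "top" or "wrist"; returns the picture (384x512x3 uint8, blue, green, red); there is no depth.
- arm.camera_model(name): a dict with "K" (3x3 intrinsics, pixels), "pose" (4x4, takes a point from camera to world coordinates); the wrist camera has in their place "mount" (4x4, takes a point from camera to tool coordinates, whose origin is the TCP and whose axes are the flange's). Camera axes: x right, y down, z forward; pixel columns grow to the right and rows downward; lengths in m; the calibration is good to about 2 mm. A picture is of the moment at which its call begins: read the wrist's pose just before it. camera_model takes no time and is no camera call.
- arm.close_job(): hands the job in, once; it reports no verdict.
The state is a dict: "t": time; "q": joint angles; "dq": joint speeds; "effort": joint torques, N m; "position": TCP position; "tcp_rot": TCP orientation; "force": force on the tool from outside, world axes, zero at the start; "moment": the same for the moment, N m; "opening": opening from 0.0 (shut) to 1.0 (fully open).
Only numpy, scipy, OpenCV 4.12 (cv2) and the standard library are available. Lean on these libraries where they do the work, as an engineer would, in place of code of your own. Each camera call takes 0.05 s, during which the arm holds its last target.

## Task

Get the fixture plate ready for the next job: first push the scraper along the T-slot until the broken bolt drops out of the open end into the catch tray. Then pick out the three round aluminium pillars from the bench and stand each one upright in the collar made for it, right down on the plate: the small pillar in the small collar, the medium in the medium, the large in the large.

Things in the scene. Friction and masses are not known exactly. Their poses are not given: they have to be found in the camera images.
- plate: Steel fixture plate, 200 (x) x 320 (y) x 32 mm high, fixed, turned up to 15 degrees; origin: centre of underside, z up. T-slot along its y axis at x -65 mm: neck 18 mm wide, channel below 32 mm wide, floor 8 mm above the underside; closed at the -y end, open at y +160 mm, where a fixed grey catch tray adjoins (y 160 to 265, x -110 to -20 mm, 27 mm deep inside).
- scraper_knob (a point): Top centre of the scraper's upright black knob, 18 mm diameter, 76 mm above the plate's underside (44 above its top face). Captive in the slot, it slides only along plate y (about 3 N friction) and stays where left. Its brass nose reaches 85 mm ahead of the knob. Knob starts at plate y -100 to -70 mm; end stop at y +105 mm, where the nose sticks 30 mm out of the open end.
- stub: Scrap: rusty broken-off T-bolt, head 26 x 26 x 10 mm with a 13 mm round stump 10 mm tall on it, lodged in the T-slot between the scraper's nose and the open end. The stump shows in the neck, 4 mm below the plate's top face; it cannot be lifted out. Origin: centre of the head's underside.
- pillar_small: The small one of three loose round aluminium pillars standing on the bench: plain upright cylinder, diameter 26 mm, height 55 mm, origin at the centre of its underside, z up. (A square aluminium block, a hexagon nut and a piece of wood lie nearby and are not wanted.)
- pillar_medium: The medium one of three loose round aluminium pillars standing on the bench: plain upright cylinder, diameter 38 mm, height 55 mm, origin at the centre of its underside, z up. (A square aluminium block, a hexagon nut and a piece of wood lie nearby and are not wanted.)
- pillar_large: The large one of three loose round aluminium pillars standing on the bench: plain upright cylinder, diameter 50 mm, height 55 mm, origin at the centre of its underside, z up. (A square aluminium block, a hexagon nut and a piece of wood lie nearby and are not wanted.)
- collar_small: The small one of three dark steel ring collars fixed in a row on the plate's top face, beside the T-slot: inside diameter 42 mm (for the 26 mm pillar), outside 52 mm, 14 mm high, open through to the plate's top face. Origin at its centre at the level of the plate's top face. Neighbouring collars are at least 85 mm apart, centre to centre.
- collar_medium: The medium one of three dark steel ring collars fixed in a row on the plate's top face, beside the T-slot: inside diameter 54 mm (for the 38 mm pillar), outside 64 mm, 14 mm high, open through to the plate's top face. Origin at its centre at the level of the plate's top face. Neighbouring collars are at least 85 mm apart, centre to centre.
- collar_large: The large one of three dark steel ring collars fixed in a row on the plate's top face, beside the T-slot: inside diameter 66 mm (for the 50 mm pillar), outside 76 mm, 14 mm high, open through to the plate's top face. Origin at its centre at the level of the plate's top face. Neighbouring collars are at least 85 mm apart, centre to centre.
Mind the look-alikes: they are no part of the job. What is shaped like the pillar_large but blue, red or turquoise is not meant.

How it is judged:
On the way, in this order (a step that is already met when the one before it is completed fails the run):
1. the scraper has driven the broken bolt into the catch tray, before any pillar is brought to a collar (y of stub in the frame of plate between 0.175 and 0.265 m and x of stub in the frame of plate between -0.11 and -0.02 m and z of stub in the frame of plate below 0.03 m and horizontal distance between each of pillar_small, pillar_medium, pillar_large and collar_small above 0.045 m and horizontal distance between each of pillar_small, pillar_medium, pillar_large and collar_medium above 0.045 m and horizontal distance between each of pillar_small, pillar_medium, pillar_large and collar_large above 0.045 m and distance of scraper_knob from where it was at the start of the episode above 0.04 m), for 0.2 s.
2. every pillar stands in its own collar (horizontal distance between pillar_small and collar_small below 0.011 m and z of pillar_small in the frame of collar_small between -0.006 and 0.006 m and angle between each of pillar_small, pillar_medium, pillar_large's own z axis and vertical below 0.1 rad and horizontal distance between pillar_medium and collar_medium below 0.011 m and z of pillar_medium in the frame of collar_medium between -0.006 and 0.006 m and horizontal distance between pillar_large and collar_large below 0.011 m and z of pillar_large in the frame of collar_large between -0.006 and 0.006 m), for 0.2 s.
At the end, for the whole second after the job is handed in: The broken bolt lies in the catch tray (plate y 175 to 265 mm, x -110 to -20 mm); each pillar stands in the collar of its own size, centred within 11 mm, its underside within 6 mm of the plate's top face and upright within 0.1 rad; bolt and pillars are at rest (below 0.02 m/s) (all of step 2 and y of stub in the frame of plate between 0.175 and 0.265 m and x of stub in the frame of plate between -0.11 and -0.02 m and z of stub in the frame of plate below 0.03 m and linear speed of each of stub, pillar_small, pillar_medium, pillar_large below 0.02 m/s); the robot touches nothing.
It also fails if it takes over 106 s, if anything falls off the work surface, if the arm or the gripper's body presses on something with over 40 N, if the wrist force passes 120 N, or if a joint passes its speed limit or range.

## Working session

There is one attempt and no reset: what is moved stays moved. The work goes in short steps, Python scripts to look and compute and a tool call to move; the robot and the scene stay as the last step left them, time stands still between calls to the robot, and variables do not carry over. Pictures are saved under pics/ and viewed, and the job is handed in when it is done.

Besides the shell and the picture viewer there is one more tool, called after "Emit:" by a JSON object that holds its "op" and its "data". step_arm: Moves the arm, as the interface text tells. Its arguments: {"type":"object","properties":{"rows":{"type":"array"},"claw":{"type":"number"},"squeeze":{"type":"number"}},"required":["rows"]}

```bash
mkdir -p pics
python3 - <<'E'
from rig import arm
import cv2
o=arm.get_obs(); print({k:o[k] for k in("t","q","position","tcp_rot","force","opening")})
for n in("scene","top","wrist"):
    cv2.imwrite(f"pics/{n}0.png",arm.get_image(n)); print(n,arm.camera_model(n))
E
```

```text
{'t': 0.0, 'q': array([-1.30605311e+00,  8.74812135e-02,  1.75144365e-01,  1.65978245e+00,
       -2.21628161e-05,  1.57077797e+00]), 'position': array([ 0.14387768, -0.53072262,  0.30317662]), 'tcp_rot': array([-6.54237482e-04,  9.91250234e-01,  1.31994453e-01, -9.82849415e-05]), 'force': array([ 0.68397801, -0.16621892, -0.81853513]), 'opening': 0.9992306887867851}
scene {'K': array([[433.85326615,   0.        , 242.61223068],
       [  0.        , 433.85326615, 191.73515867],
       [  0.        ,   0.        ,   1.        ]]), 'pose': array([[-0.75130753,  0.50686171, -0.42264431,  0.94696632],
       [ 0.65993638,  0.58145614, -0.47580746,  0.3700415 ],
       [ 0.00458055, -0.63639608, -0.77134885,  0.84645054],
       [ 0.        ,  0.        ,  0.        ,  1.        ]])}
top {'K': array([[461.04158355,   0.        , 252.21554461],
       [  0.        , 461.04158355, 191.39098007],
       [  0.        ,   0.        ,   1.        ]]), 'pose': array([[ 0.02136059, -0.98261253,  0.1844352 ,  0.30235635],
       [-0.99959022, -0.0245063 , -0.01479307, -0.0716883 ],
       [ 0.01905568, -0.18404363, -0.98273334,  1.15159331],
       [ 0.        ,  0.        ,  0.        ,  1.        ]])}
wrist {'K': array([[275.47592992,   0.        , 256.53944699],
       [  0.        , 275.47592992, 189.10825365],
       [  0.        ,   0.        ,   1.        ]]), 'mount': array([[ 7.76511393e-04, -9.45324505e-01, -3.26130308e-01,
         8.35633044e-02],
       [ 9.99999266e-01,  1.03741280e-03, -6.26071570e-04,
         1.03657596e-04],
       [ 9.30172552e-04, -3.26129583e-01,  9.45324616e-01,
        -6.98879674e-02],
       [ 0.00000000e+00,  0.00000000e+00,  0.00000000e+00,
         1.00000000e+00]])}
```

View pics/scene0.png

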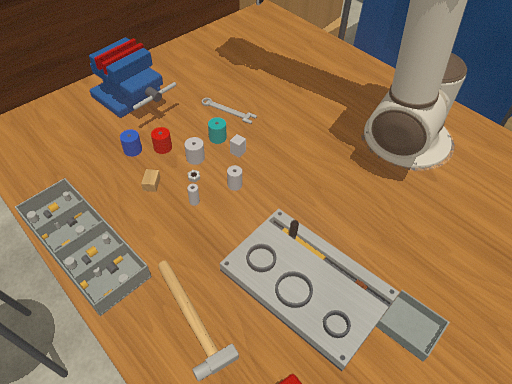

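View pics/top0.png

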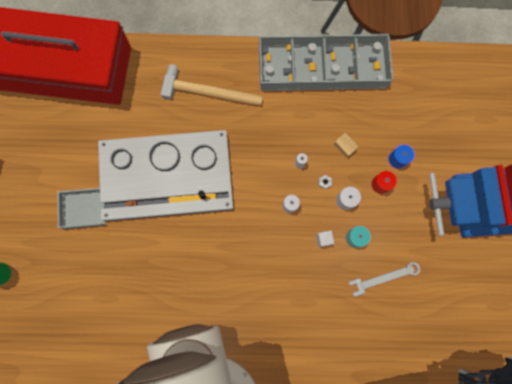

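Run:
```python
import cv2
t=cv2.imread("pics/top0.png")
cv2.imwrite("pics/c1.png",cv2.resize(t[120:240,50:250],None,fx=4,fy=4,interpolation=cv2.INTER_CUBIC))
cv2.imwrite("pics/c2.png",cv2.resize(t[125:260,270:420],None,fx=4,fy=4,interpolation=cv2.INTER_CUBIC))
```

```text
(no output)
```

View pics/c1.png

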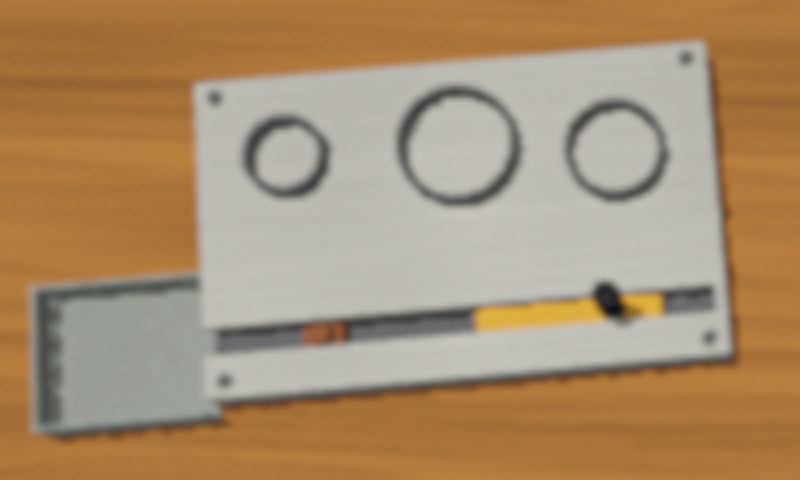

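View pics/c2.png

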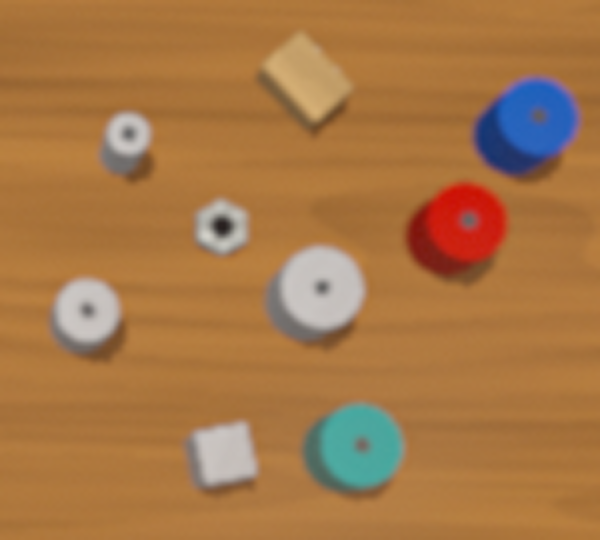

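```bash
cat > h.py <<'E'
import numpy as np
from rig import arm
from scipy.spatial.transform import Rotation as R
def ray(cam,uv,z,obs=None):
    m=arm.camera_model(cam)
    if cam=="wrist":
        T=np.eye(4);q=obs["tcp_rot"];T[:3,:3]=R.from_quat([q[1],q[2],q[3],q[0]]).as_matrix();T[:3,3]=obs["position"];P=T@m["mount"]
    else:P=m["pose"]
    d=P[:3,:3]@np.linalg.solve(m["K"],[uv[0],uv[1],1.]);o=P[:3,3]
    return o+d*(z-o[2])/d[2]
def tool(dw):
    q=arm.get_obs()["tcp_rot"];return R.from_quat([q[1],q[2],q[3],q[0]]).inv().apply(dw)
E
python3 - <<'E'
from h import *
c1=lambda x,y:((x+.5)/4-.5+50,(y+.5)/4-.5+120)
c2=lambda x,y:((x+.5)/4-.5+270,(y+.5)/4-.5+125)
cs=[np.array(ray("top",c1(*p),.032)) for p in[(193,85),(705,42),(733,357),(212,402)]]
print(cs,[np.linalg.norm(cs[i]-cs[i-1]) for i in range(4)])
for n,p in dict(h1=(215,97),h2=(685,58),h3=(709,338),h4=(224,381)).items(): print(n,ray("top",c1(*p),.032))
for n,p,z in[("small",(287,156),.046),("large",(459,147),.046),("med",(617,150),.046),("knob",(605,292),.076),("stub",(326,333),.028)]: print(n,ray("top",c1(*p),z))
for n,p in[("ps",(129,134)),("pm",(88,311)),("pl",(322,289))]: print(n,ray("top",c2(*p),.055))
d=cs[0]+cs[3]-cs[1]-cs[2]; yaw=np.arctan2(-d[0],d[1]);print("yaw",np.degrees(yaw))
c=np.mean(cs,0);print("centre",c)
E
```

```text
[array([0.63160705, 0.30097503, 0.032     ]), array([ 0.66855422, -0.01850423,  0.032     ]), array([ 0.46769428, -0.0420626 ,  0.032     ]), array([0.43247447, 0.27302303, 0.032     ])] [np.float64(0.201084809804987), np.float64(0.32160859313973783), np.float64(0.2022367717515843), np.float64(0.31704793383237434)]
h1 [0.62419128 0.28665336 0.032     ]
h2 [ 0.65766697 -0.00622432  0.032     ]
h3 [ 0.47911709 -0.02699892  0.032     ]
h4 [0.44547016 0.26680703 0.032     ]
small [0.5837909  0.23516616 0.046     ]
large [0.59228273 0.13014612 0.046     ]
med [0.59294449 0.03287178 0.046     ]
knob [0.49821602 0.03359905 0.076     ]
stub [0.47712382 0.20813871 0.028     ]
ps [ 0.59439773 -0.20849832  0.055     ]
pm [ 0.48356715 -0.18387594  0.055     ]
pl [ 0.50055457 -0.32587452  0.055     ]
yaw 6.488183415059182
centre [0.5500825  0.12835781 0.032     ]
```

Emit:
{"op": "step_arm", "data": {"rows": [[[1, -0.9, 0], 0.2], [[2, -1.8, 0], 0.5], [[3, -2.7, 0], 0.8], [[4, -3.6, 0], 1.1], [[5, -4.5, 0], 1.45], [[6, -5.4, 0], 1.45], [[7, -6.3, 0], 1.45], [[8, -7.2, 0], 1.45]], "claw": 45, "squeeze": 20}}

```text
t: 0.95
position: [0.3614, -0.1929, 0.3039]
tcp_rot: [0.0, 0.998, 0.056, 0.0]
force: [0.7, -1.2, 0.3]
opening: 0.526
```

```bash
cat >> h.py <<'E'
def go(x,y,z):
    o=arm.get_obs();p=o["position"];q=o["tcp_rot"];r=R.from_quat([q[1],q[2],q[3],q[0]]).as_matrix()
    print("t",o["t"],"pos",p.round(4),"heading",np.degrees(np.arctan2(r[1,0],r[0,0])).round(2),"q",o["q"].round(2),"F",o["force"].round(1),"open",round(o["opening"],3))
    print("shift units",(tool(np.array([x,y,z])-p)/.05).round(3))
E
python3 -c "
from h import *
go(.497,.0337,.2)"
```

```text
t 0.95 pos [ 0.3614 -0.1929  0.3039] heading 6.45 q [-0.49 -0.25 -0.14  1.68 -0.    2.54] F [ 0.7 -1.2  0.3] open 0.526
shift units [ 3.204 -4.198  2.078]
```

Emit:
{"op": "step_arm", "data": {"rows": [[[0.5, -0.6, 0.2], -1.4], [[1.0, -1.2, 0.5], -2.8], [[1.5, -1.8, 0.8], -4.2], [[2, -2.4, 1], -5.6], [[2.5, -3, 1.2], -7], [[2.8, -3.6, 1.5], -8.4], [[3.2, -4.2, 1.8], -9.8], [[3.2, -4.2, 2], -11.2]]}}

```text
t: 1.75
position: [0.497, 0.0349, 0.2022]
tcp_rot: [-0.001, 0.798, 0.603, -0.0]
force: [-0.7, 0.0, -0.6]
opening: 0.524
```

Emit:
{"op": "step_arm", "data": {"rows": [[[0, 0, 0], -1.4], [[0, 0, 0], -2.8], [[0, 0, 0], -4.2], [[0, 0, 0], -5.6], [[0, 0, 0], -7], [[0, 0, 0], -8.4], [[0, 0, 0], -9.8], [[0, 0, 0], -11.2]]}}

```text
t: 2.55
position: [0.496, 0.0319, 0.2036]
tcp_rot: [-0.0, 0.332, 0.943, -0.0]
force: [-0.5, 0.8, 0.3]
opening: 0.527
```

Emit:
{"op": "step_arm", "data": {"rows": [[[0, 0, 0], -1.4], [[0, 0, 0], -2.8], [[0, 0, 0], -4.2], [[0, 0, 0], -5.6], [[0, 0, 0], -7], [[0, 0, 0], -7.6], [[0, 0, 0], -7.6]]}}

```text
t: 3.25
position: [0.4961, 0.0319, 0.2037]
tcp_rot: [-0.0, -0.057, 0.998, -0.0]
force: [-0.5, 0.6, -0.5]
opening: 0.529
```

```bash
python3 -c "
from h import *
import cv2
go(.497,.0337,.118)
cv2.imwrite('pics/w1.png',arm.get_image('wrist'))"
```

```text
t 3.25 pos [0.4961 0.0319 0.2037] heading -173.48 q [ 0.06 -0.05 -0.16  1.46 -0.   -0.05] F [-0.5  0.6 -0.5] open 0.529
shift units [-0.023  0.033  1.713]
```

View pics/w1.png

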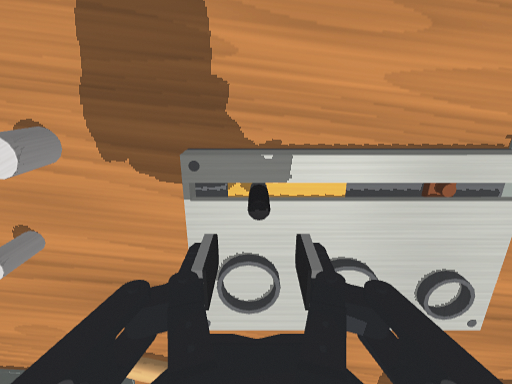

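```bash
python3 -c "
from h import *
o=arm.get_obs()
print(ray('wrist',(259,211),.076,o),ray('wrist',(446,189),.028,o),ray('wrist',(248,284),.046,o),ray('wrist',(445,293),.046,o))"
```

```text
[0.49727561 0.0340595  0.076     ] [0.47590237 0.20959256 0.028     ] [0.58953713 0.03402464 0.046     ] [0.57833307 0.23177112 0.046     ]
```

Emit:
{"op": "step_arm", "data": {"rows": [[[0, 0, 0.5], 0], [[0, 0, 1], 0], [[0, 0, 1.5], 0], [[0, 0, 1.7], 0], [[0, 0, 1.7], 0]]}}

```text
t: 3.8
position: [0.4954, 0.0319, 0.1177]
tcp_rot: [-0.001, -0.056, 0.998, -0.0]
force: [0.2, 0.5, 1.3]
opening: 0.524
```

Emit:
{"op": "step_arm", "data": {"rows": [[[0, 0, 0], 0], [[0, 0, 0], 0], [[0, 0, 0], 0], [[0, 0, 0], 0], [[0, 0, 0], 0]], "claw": 5}}

```text
t: 4.3
position: [0.4968, 0.0321, 0.1204]
tcp_rot: [0.001, -0.056, 0.998, 0.0]
force: [0.1, 1.9, 6.2]
opening: 0.202
```

```bash
python3 -c "
from h import *
import cv2
go(.55-.0646-.102*.113,.1284-.0073+.102*.9936,.119)
cv2.imwrite('pics/w2.png',arm.get_image('wrist'))"
```

```text
t 4.3 pos [0.4968 0.0321 0.1204] heading -173.53 q [ 0.06 -0.03 -0.3   1.3   0.   -0.05] F [0.1 1.9 6.2] open 0.202
shift units [0.028 3.835 0.028]
```

View pics/w2.png

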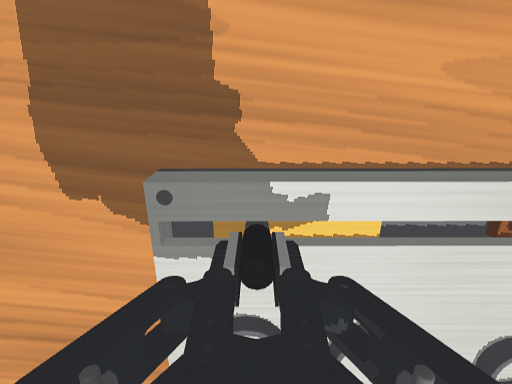

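Emit:
{"op": "step_arm", "data": {"rows": [[[0, 0.2, 0], 0], [[0, 0.5, 0], 0], [[0, 0.8, 0], 0], [[0, 1.1, 0], 0], [[0, 1.4, 0], 0], [[0, 1.7, 0], 0], [[0, 2.0, 0], 0], [[0, 2.2, 0], 0]]}}

```text
t: 5.15
position: [0.4843, 0.1417, 0.1203]
tcp_rot: [0.001, -0.056, 0.998, -0.0]
force: [-0.4, -3.8, 6.6]
opening: 0.199
```

Emit:
{"op": "step_arm", "data": {"rows": [[[0, 0.2, 0], 0], [[0, 0.5, 0], 0], [[0, 0.8, 0], 0], [[0, 1.1, 0], 0], [[0, 1.3, 0], 0], [[0, 1.45, 0], 0], [[0, 1.6, 0], 0], [[0, 1.6, 0], 0]]}}

```text
t: 5.95
position: [0.4751, 0.2217, 0.1203]
tcp_rot: [0.001, -0.057, 0.998, 0.001]
force: [-2.7, 3.2, 5.7]
opening: 0.207
```

```bash
python3 -c "
from h import *
import cv2
go(.55-.0646-.102*.113,.1284-.0073+.102*.9936,.119)
cv2.imwrite('pics/w3.png',arm.get_image('wrist'))
i=arm.get_image('scene');cv2.imwrite('pics/s3.png',cv2.resize(i[190:384,200:460],None,fx=3,fy=3))"
```

```text
t 5.95 pos [0.4751 0.2217 0.1203] heading -173.49 q [ 0.44  0.03 -0.24  1.3   0.    0.32] F [-2.7  3.2  5.7] open 0.207
shift units [0.023 0.018 0.027]
```

View pics/w3.png

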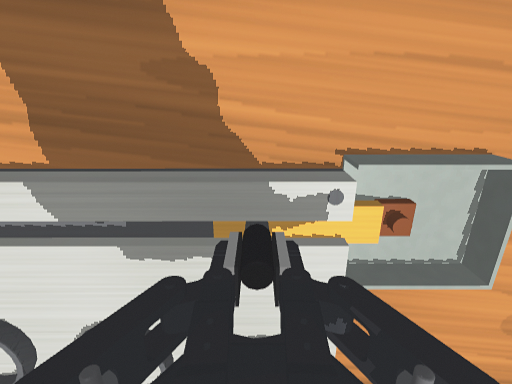

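View pics/s3.png

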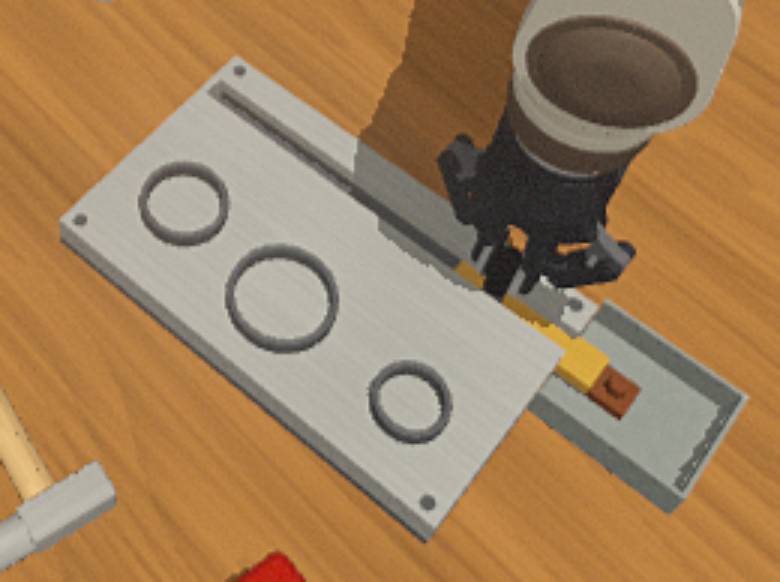

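Emit:
{"op": "step_arm", "data": {"rows": [[[0, 0.05, 0], 0], [[0, 0.05, 0], 0]]}}

```text
t: 6.25
position: [0.475, 0.2234, 0.1204]
tcp_rot: [0.001, -0.056, 0.998, 0.0]
force: [-1.2, -0.4, 6.0]
opening: 0.204
```

Emit:
{"op": "step_arm", "data": {"rows": [[[0, 0, 0], 0], [[0, 0, 0], 0], [[0, 0, 0], 0], [[0, 0, -0.8], 0], [[0, 0, -1.6], 0], [[0, 0, -2.4], 0], [[0, 0, -3], 0], [[0, 0, -3], 0]], "claw": 40}}

```text
t: 7.05
position: [0.4755, 0.2236, 0.2735]
tcp_rot: [0.003, -0.056, 0.998, 0.001]
force: [0.4, 0.2, -0.7]
opening: 0.468
```

```bash
python3 -c "
from h import *
import cv2
go(.50,.12,.30)
i=arm.get_image('wrist');cv2.imwrite('pics/w4.png',i)
cv2.imwrite('pics/w4c.png',cv2.resize(i[150:300,240:440],None,fx=4,fy=4))
i=arm.get_image('scene');cv2.imwrite('pics/s4.png',cv2.resize(i[250:370,350:460],None,fx=5,fy=5))"
```

```text
t 7.05 pos [0.4755 0.2236 0.2735] heading -173.53 q [ 0.44  0.01  0.04  1.59 -0.    0.33] F [ 0.4  0.2 -0.7] open 0.468
shift units [-0.258 -2.114 -0.534]
```

View pics/w4.png

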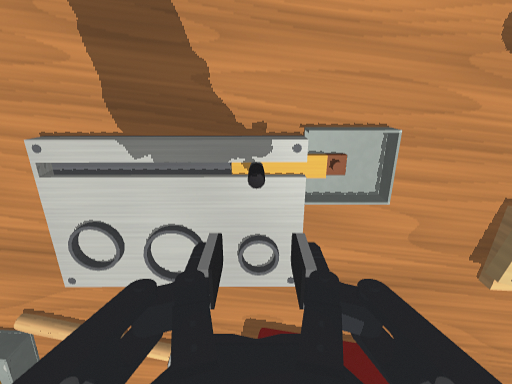

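View pics/s4.png

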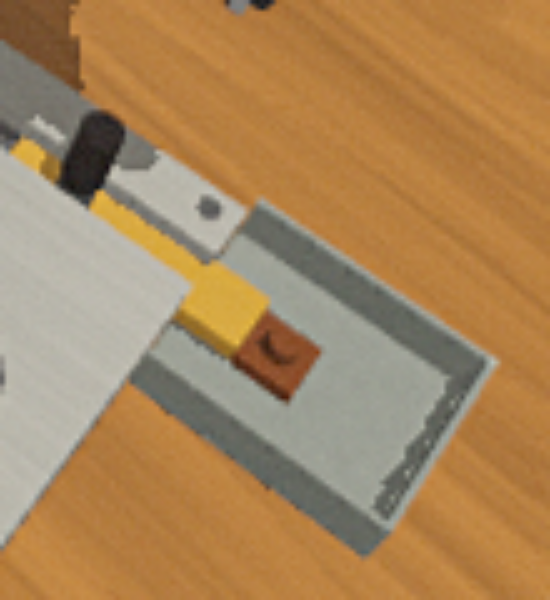

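```bash
python3 -c "
from h import *
o=arm.get_obs()
c=np.array([.55,.1284]);a=np.radians(6.5);X=np.array([np.cos(a),np.sin(a)]);Y=np.array([-X[1],X[0]])
for z in(.005,.01,.015,.02,.03,.04):
  for p in(ray('scene',(405.8,319),z),ray('wrist',(335.5,162.5),z,o)):
    d=p[:2]-c;print(z,(d@X).round(4),(d@Y).round(4),end=' | ')
  print()
# collars (outer rings) wrist
for n,p in dict(s=(258.5,255),l=(174.5,252),m=(96,245)).items(): print(n,ray('wrist',p,.046,o))
"
python3 - <<'E'
import cv2
i=cv2.imread('pics/w4.png');cv2.imwrite('pics/w4d.png',cv2.resize(i[120:300,20:320],None,fx=2.6,fy=2.6,interpolation=cv2.INTER_CUBIC))
E
```

```text
0.005 -0.0705 0.2007 | 0.005 -0.0683 0.2011 | 
0.01 -0.0676 0.2007 | 0.01 -0.0695 0.1996 | 
0.015 -0.0646 0.2007 | 0.015 -0.0707 0.1981 | 
0.02 -0.0617 0.2006 | 0.02 -0.0719 0.1967 | 
0.03 -0.0559 0.2006 | 0.03 -0.0743 0.1937 | 
0.04 -0.05 0.2005 | 0.04 -0.0767 0.1908 | 
s [0.57576691 0.23745967 0.046     ]
l [0.58312296 0.1350826  0.046     ]
m [0.58404791 0.04067493 0.046     ]
```

View pics/w4c.png

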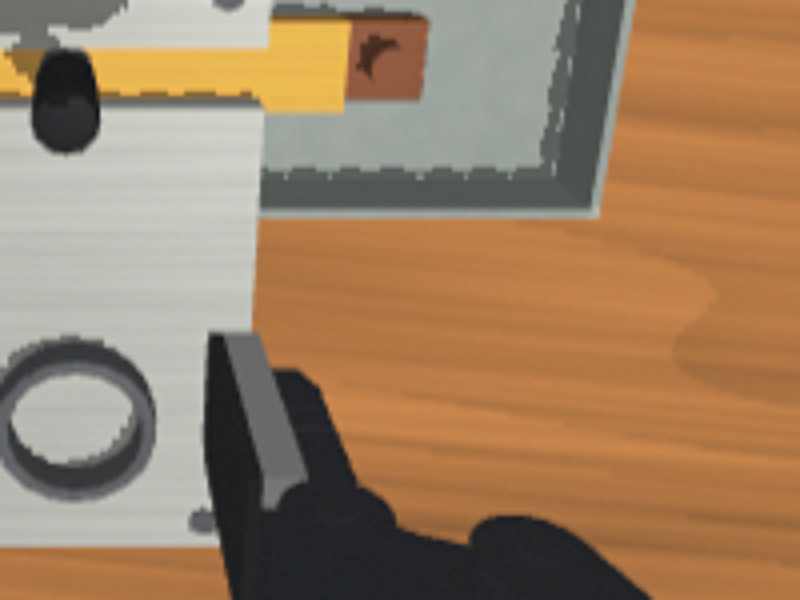

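View pics/w4d.png

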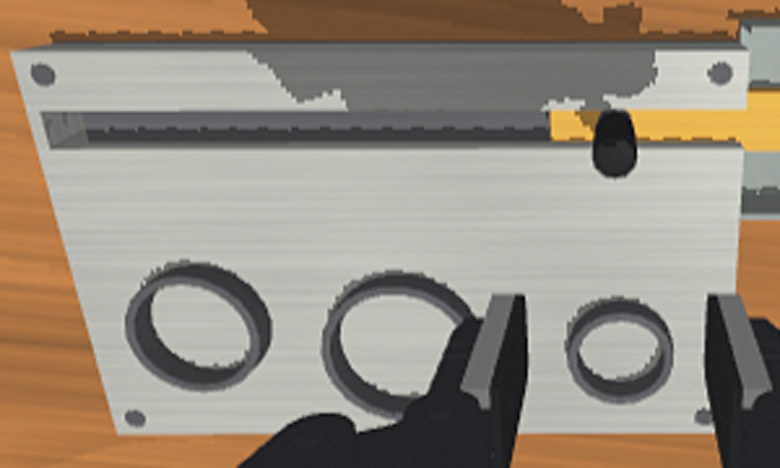

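Run:
```python
from h import *
f=lambda x,y:((x+.5)/2.6-.5+20,(y+.5)/2.6-.5+120)
o=arm.get_obs()
for n,p in dict(h3=(43,74),h4=(720,73),h2=(135,418),h1=(702,417)).items(): print(n,ray('wrist',f(*p),.032,o))
for n,p in dict(s=(620,358),l=(398,352),m=(193,334)).items(): print(n,ray('wrist',f(*p),.046,o))
```

```text
h3 [ 0.47557765 -0.02475089  0.032     ]
h4 [0.44213458 0.26501638 0.032     ]
h2 [ 0.65139099 -0.0038295   0.032     ]
h1 [0.61815646 0.28429486 0.032     ]
s [0.57917503 0.23742794 0.046     ]
l [0.58771297 0.13304841 0.046     ]
m [0.58875214 0.03784338 0.046     ]
```

Run:
```python
from h import *
import cv2
f=lambda x,y:((x+.5)/3-.5+200,(y+.5)/3-.5+190)
for n,p in dict(s=(410,396),l=(282,293),m=(184,199)).items(): print(n,ray('scene',f(*p),.046))
i=cv2.imread('pics/scene0.png');cv2.imwrite('pics/s0c.png',cv2.resize(i[100:220,110:270],None,fx=5,fy=5,interpolation=cv2.INTER_CUBIC))
```

```text
s [0.58616492 0.23750465 0.046     ]
l [0.59607387 0.13279257 0.046     ]
m [0.59604272 0.03548742 0.046     ]
```

View pics/s0c.png

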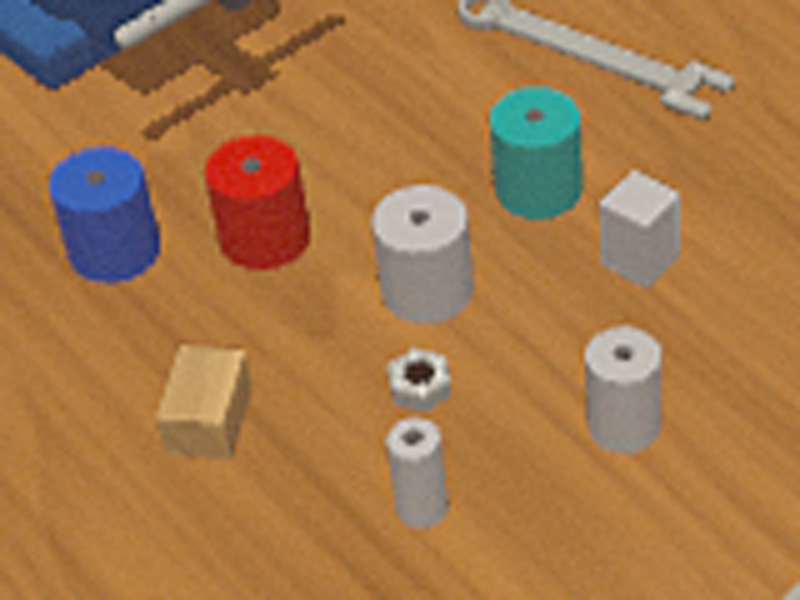

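Candidates in `s0c.png`, for any pillar: blue (100,180), red (252,167), turquoise (535,116), square block (640,200), hex nut (418,375), wood (203,400) and the plain aluminium rounds at (413,437) small, (624,353) medium and (420,217) large. I choose the last three. The bolt lies on the tray floor, at about plate x -68, y 200 mm.

Run:
```python
from h import *
f=lambda x,y:((x+.5)/5-.5+110,(y+.5)/5-.5+100)
for n,p in dict(s=(413,437),m=(624,353),l=(420,217)).items(): print(n,ray('scene',f(*p),.055))
go(.52,-.12,.25)
```

```text
s [ 0.59427339 -0.20816549  0.055     ]
m [ 0.48314209 -0.18319093  0.055     ]
l [ 0.50093657 -0.32569135  0.055     ]
t 7.15 pos [0.4747 0.2233 0.2691] heading -173.53 q [ 0.44  0.01  0.03  1.59 -0.    0.33] F [ 0.8  0.2 -0.8] open 0.465
shift units [-0.126 -6.924  0.38 ]
```

Emit:
{"op": "step_arm", "data": {"rows": [[[0, -0.7, 0], 0], [[0, -1.6, 0], 0], [[0, -2.5, 0], 0], [[0, -3.4, 0], 0], [[0, -4.3, 0], 0], [[0, -5.2, 0], 0], [[0, -6.1, 0], 0], [[0, -7, 0], 0]], "claw": 75}}

```text
t: 7.95
position: [0.5134, -0.1264, 0.2672]
tcp_rot: [-0.001, -0.056, 0.998, 0.0]
force: [0.7, -0.2, 0.5]
opening: 0.88
```

```bash
python3 -c "
from h import *
go(.4835,-.1835,.2)"
```

```text
t 7.95 pos [ 0.5134 -0.1264  0.2672] heading -173.53 q [-0.24  0.03  0.04  1.59  0.   -0.35] F [ 0.7 -0.2  0.5] open 0.88
shift units [ 0.72  -1.069  1.345]
```

Emit:
{"op": "step_arm", "data": {"rows": [[[0.4, -0.5, 0.3], 0], [[0.72, -1.07, 0.8], 0], [[0.72, -1.07, 1.3], 0], [[0.72, -1.07, 1.3], 0], [[0.72, -1.07, 1.3], 0]]}}

```text
t: 8.45
position: [0.4838, -0.1814, 0.2033]
tcp_rot: [-0.001, -0.056, 0.998, 0.0]
force: [0.5, -0.1, 0.9]
opening: 0.88
```

```bash
python3 -c "
from h import *
import cv2
go(.4835,-.1835,.094)
cv2.imwrite('pics/w5.png',arm.get_image('wrist'))"
```

```text
t 8.45 pos [ 0.4838 -0.1814  0.2033] heading -173.53 q [-0.36 -0.01 -0.11  1.46  0.   -0.47] F [ 0.5 -0.1  0.9] open 0.88
shift units [ 0.006 -0.042  2.185]
```

View pics/w5.png

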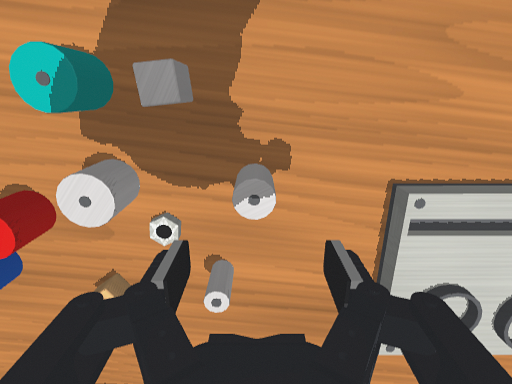

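```bash
python3 -c "
from h import *
o=arm.get_obs();print(o['position'])
for p in((254,199),(217,302),(86,201)): print(ray('wrist',p,.055,o))"
```

```text
[ 0.48434424 -0.18137908  0.20429207]
[ 0.48437481 -0.18345046  0.055     ]
[ 0.59584129 -0.20745431  0.055     ]
[ 0.50249095 -0.32571367  0.055     ]
```

Emit:
{"op": "step_arm", "data": {"rows": [[[0, -0.03, 0.4], 0], [[0, -0.03, 0.9], 0], [[0, -0.03, 1.4], 0], [[0, -0.03, 1.9], 0], [[0, -0.03, 2.18], 0], [[0, -0.03, 2.18], 0], [[0, -0.03, 2.18], 0]]}}

```text
t: 9.2
position: [0.485, -0.1832, 0.0961]
tcp_rot: [0.001, -0.057, 0.998, -0.0]
force: [0.2, -0.1, 0.7]
opening: 0.88
```

Emit:
{"op": "step_arm", "data": {"rows": [[[0, 0, 0], 0], [[0, 0, 0], 0], [[0, 0, 0], 0], [[0, 0, 0], 0], [[0, 0, 0], 0], [[0, 0, 0], 0]], "claw": 20, "squeeze": 40}}

```text
t: 9.8
position: [0.4848, -0.1835, 0.096]
tcp_rot: [0.001, -0.056, 0.998, -0.0]
force: [-0.9, 0.6, 5.6]
opening: 0.437
```

```bash
python3 -c "
from h import *
import cv2
go(.5945,.034,.094)
cv2.imwrite('pics/w6.png',arm.get_image('wrist'))"
```

```text
t 9.8 pos [ 0.4848 -0.1835  0.096 ] heading -173.53 q [-0.36  0.03 -0.28  1.25  0.   -0.47] F [-0.9  0.6  5.6] open 0.437
shift units [-2.669  4.076  0.042]
```

View pics/w6.png

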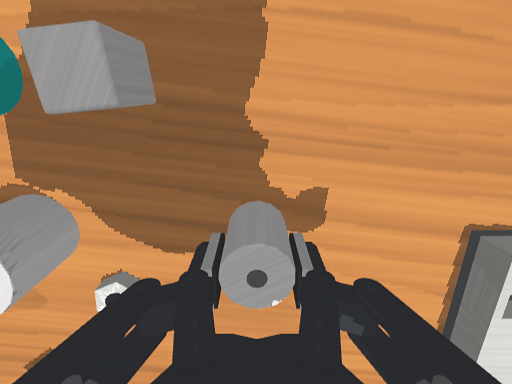

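Emit:
{"op": "step_arm", "data": {"rows": [[[0, 0, -0.4], 0], [[0, 0, -0.9], 0], [[0, 0, -1.5], 0], [[0, 0, -2], 0], [[-0.4, 0.6, -2.2], 0], [[-0.9, 1.4, -2.2], 0], [[-1.4, 2.1, -2.2], 0], [[-1.8, 2.8, -2.2], 0]]}}

```text
t: 10.65
position: [0.5587, -0.0325, 0.2049]
tcp_rot: [0.0, -0.056, 0.998, -0.0]
force: [0.3, 0.2, -2.4]
opening: 0.434
```

```bash
python3 -c "
from h import *
go(.595,.034,.20)"
```

```text
t 10.65 pos [ 0.5587 -0.0325  0.2049] heading -173.54 q [-0.06  0.09 -0.01  1.47  0.   -0.17] F [ 0.3  0.2 -2.4] open 0.434
shift units [-0.871  1.239  0.098]
```

Emit:
{"op": "step_arm", "data": {"rows": [[[-0.5, 0.7, 0], 0], [[-0.87, 1.24, 0], 0], [[-0.87, 1.24, 0], 0], [[-0.87, 1.24, 0], 0]]}}

```text
t: 11.05
position: [0.5942, 0.0331, 0.2044]
tcp_rot: [-0.001, -0.057, 0.998, -0.0]
force: [-0.1, 0.2, -1.5]
opening: 0.429
```

```bash
python3 -c "
from h import *
import cv2
go(.595,.034,.128)
i=arm.get_image('wrist');cv2.imwrite('pics/w7.png',i)
i=arm.get_image('top');cv2.imwrite('pics/t7.png',cv2.resize(i[120:240,50:250],None,fx=4,fy=4))
"
```

```text
t 11.05 pos [0.5942 0.0331 0.2044] heading -173.45 q [ 0.06  0.18  0.09  1.48 -0.   -0.06] F [-0.1  0.2 -1.5] open 0.429
shift units [-0.02   0.016  1.527]
```

View pics/w7.png

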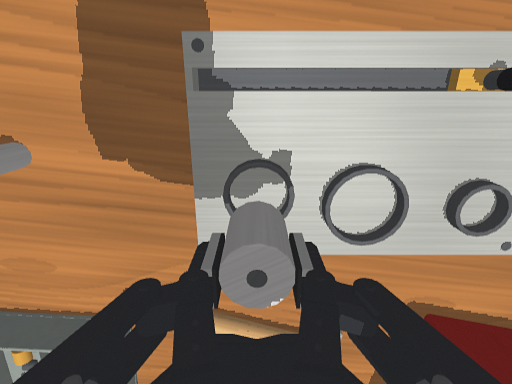

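```bash
python3 -c "
import cv2
i=cv2.imread('pics/w7.png');cv2.imwrite('pics/w7c.png',cv2.resize(i[140:260,210:512],None,fx=2.6,fy=2.6,interpolation=cv2.INTER_CUBIC))"
```

```text
(no output)
```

View pics/w7c.png

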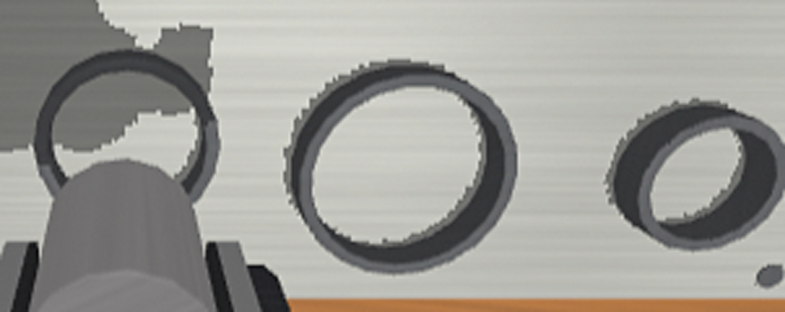

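Run:
```python
from h import *
f=lambda x,y:((x+.5)/2.6-.5+210,(y+.5)/2.6-.5+140)
o=arm.get_obs();print(o['position'])
for n,p in dict(s=(713,182),l=(408,173),m=(128,140)).items(): print(n,ray('wrist',f(*p),.046,o))
```

```text
[0.59392    0.03191307 0.20474834]
s [0.58438776 0.2371848  0.046     ]
l [0.59301088 0.13126442 0.046     ]
m [0.59187971 0.03385851 0.046     ]
```

View pics/t7.png

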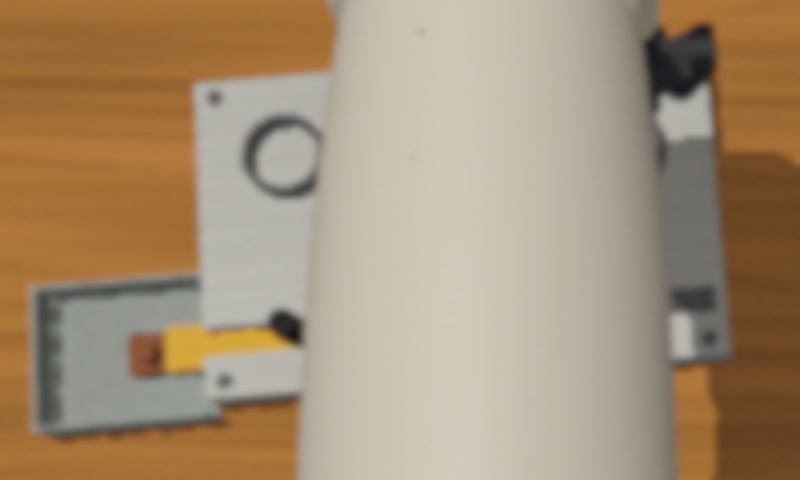

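Emit:
{"op": "step_arm", "data": {"rows": [[[0, 0.02, 0.3], 0], [[0, 0.02, 0.6], 0], [[0, 0.02, 0.9], 0], [[0, 0.02, 1.2], 0], [[0, 0.02, 1.4], 0], [[0, 0.02, 1.5], 0], [[0, 0.02, 1.5], 0], [[0, 0.02, 1.5], 0]]}}

```text
t: 11.95
position: [0.5944, 0.0335, 0.1303]
tcp_rot: [0.0, -0.056, 0.998, 0.0]
force: [-0.2, -0.3, -2.0]
opening: 0.44
```

```bash
python3 -c "
from h import *
import cv2
go(.594,.034,.128)
i=arm.get_image('scene');cv2.imwrite('pics/s8.png',cv2.resize(i[190:384,200:460],None,fx=3,fy=3))"
```

```text
t 11.95 pos [0.5944 0.0335 0.1303] heading -173.53 q [ 0.06  0.2  -0.04  1.34  0.   -0.06] F [-0.2 -0.3 -2. ] open 0.44
shift units [0.006 0.01  0.046]
```

View pics/s8.png

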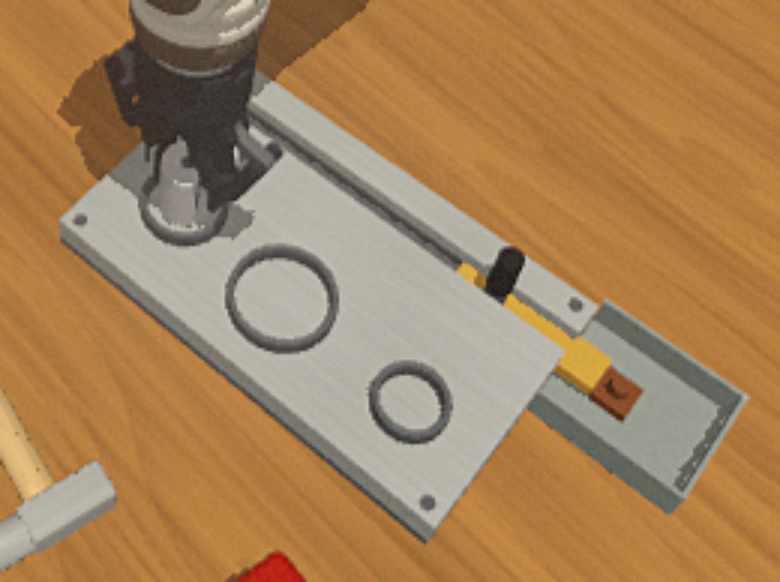

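Emit:
{"op": "step_arm", "data": {"rows": [[[0, 0, 0.03], 0], [[0, 0, 0.05], 0], [[0, 0, 0.05], 0]]}}

```text
t: 12.3
position: [0.5944, 0.0335, 0.1281]
tcp_rot: [0.001, -0.056, 0.998, 0.0]
force: [-1.9, -0.5, 3.4]
opening: 0.427
```

Emit:
{"op": "step_arm", "data": {"rows": [[[0, 0, 0], 0], [[0, 0, 0], 0], [[0, 0, 0], 0], [[0, 0, 0], 0], [[0, 0, -0.3], 0], [[0, 0, -0.8], 0], [[0, 0, -1.5], 0], [[0, 0, -2.2], 0]], "claw": 62}}

```text
t: 13.1
position: [0.5938, 0.0335, 0.2396]
tcp_rot: [0.0, -0.056, 0.998, -0.0]
force: [0.6, -0.7, -0.9]
opening: 0.726
```

Emit:
{"op": "step_arm", "data": {"rows": [[[0, -0.6, 0], 0], [[0.2, -1.4, 0], 0], [[0.4, -2.2, 0], 0], [[0.6, -3, 0], 0], [[0.8, -3.8, 0], 0], [[1, -4.6, 0], 0], [[1, -5.2, 0], 0], [[1, -5.2, 0], 0]]}}

```text
t: 13.9
position: [0.5734, -0.2339, 0.2382]
tcp_rot: [0.0, -0.055, 0.999, -0.001]
force: [0.5, 1.4, -0.4]
opening: 0.728
```

```bash
python3 -c "
from h import *
import cv2
go(.5015,-.3258,.2)
i=arm.get_image('scene');cv2.imwrite('pics/s9.png',cv2.resize(i[190:384,200:460],None,fx=3,fy=3))"
```

```text
t 13.9 pos [ 0.5734 -0.2339  0.2382] heading -173.74 q [-0.39  0.24  0.22  1.55 -0.   -0.5 ] F [ 0.5  1.4 -0.4] open 0.728
shift units [ 1.63  -1.669  0.765]
```

View pics/s9.png

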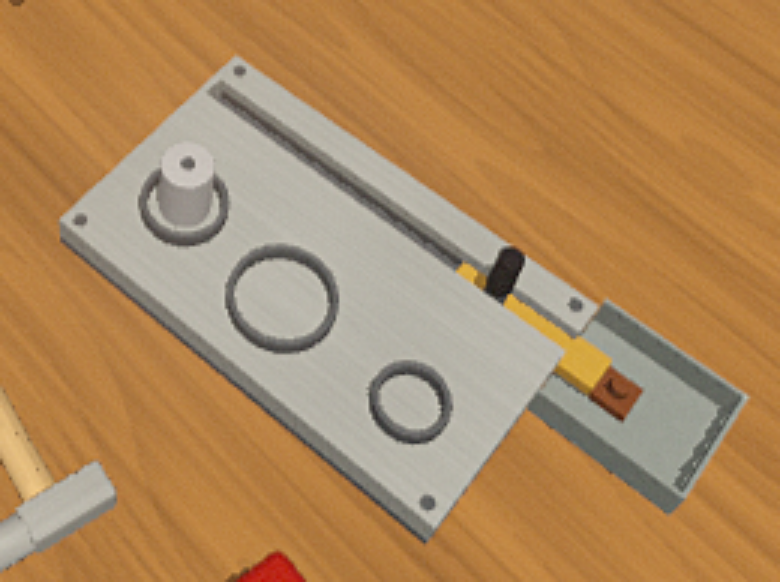

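Emit:
{"op": "step_arm", "data": {"rows": [[[0.5, -0.5, 0], 0], [[1, -1, 0.2], 0], [[1.63, -1.67, 0.4], 0], [[1.63, -1.67, 0.7], 0], [[1.63, -1.67, 0.7], 0], [[1.63, -1.67, 0.7], 0]], "claw": 80}}

```text
t: 14.55
position: [0.5027, -0.3215, 0.2029]
tcp_rot: [0.0, -0.057, 0.998, 0.0]
force: [-0.6, 0.2, 0.9]
opening: 0.939
```

```bash
python3 -c "
from h import *
import cv2
go(.5015,-.3258,.095)
cv2.imwrite('pics/w10.png',arm.get_image('wrist'))"
```

```text
t 14.55 pos [ 0.5027 -0.3215  0.2029] heading -173.47 q [-0.57  0.18  0.09  1.48  0.   -0.68] F [-0.6  0.2  0.9] open 0.939
shift units [ 0.034 -0.083  2.158]
```

View pics/w10.png

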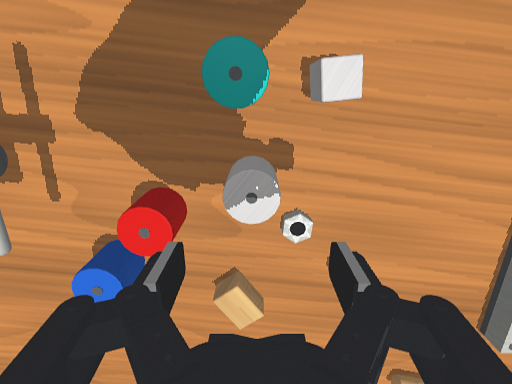

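```bash
python3 -c "
from h import *
o=arm.get_obs();q=o['tcp_rot'];r=R.from_quat([q[1],q[2],q[3],q[0]])
for n,p,z in(('large',(251,198),.055),('nut',(297,229),.018),('red',(144,233),.055),('wood',(240,300),.03)):
  w=ray('wrist',p,z,o);print(n,w,r.inv().apply(w-np.array([.5015,-.3258,0])))"
```

```text
large [ 0.50221054 -0.32628615  0.055     ] [-0.00069174 -0.00057731 -0.05499936]
nut [ 0.54487413 -0.27458928  0.018     ] [-0.0489572   0.04591272 -0.01797409]
red [ 0.54607909 -0.41686646  0.055     ] [-0.03391863 -0.09557844 -0.05495165]
wood [ 0.63071447 -0.32471051  0.03      ] [-0.12851461 -0.01369512 -0.02989993]
```

Emit:
{"op": "step_arm", "data": {"rows": [[[0.02, -0.08, 0.4], 0], [[0.02, -0.08, 0.9], 0], [[0.02, -0.08, 1.4], 0], [[0.02, -0.08, 1.9], 0], [[0.02, -0.08, 2.15], 0], [[0.02, -0.08, 2.15], 0], [[0.02, -0.08, 2.15], 0]]}}

```text
t: 15.3
position: [0.5024, -0.3265, 0.0961]
tcp_rot: [0.0, -0.057, 0.998, -0.0]
force: [0.3, 0.6, 1.2]
opening: 0.937
```

Emit:
{"op": "step_arm", "data": {"rows": [[[0, 0, 0], 0], [[0, 0, 0], 0], [[0, 0, 0], 0], [[0, 0, 0], 0], [[0, 0, 0], 0], [[0, 0, 0], 0]], "claw": 30, "squeeze": 50}}

```text
t: 15.9
position: [0.5022, -0.327, 0.0965]
tcp_rot: [0.001, -0.056, 0.998, -0.001]
force: [0.5, -0.4, 6.0]
opening: 0.57
```

```bash
python3 -c "
from h import *
go(.5935,.1315,.2)"
```

```text
t 15.9 pos [ 0.5022 -0.327   0.0965] heading -173.53 q [-0.58  0.22 -0.08  1.27  0.   -0.69] F [ 0.5 -0.4  6. ] open 0.57
shift units [-2.852  8.904 -2.076]
```

Emit:
{"op": "step_arm", "data": {"rows": [[[0, 0, -0.4], 0], [[0, 0, -1], 0], [[0, 0, -1.7], 0], [[0, 0, -2.4], 0], [[-0.2, 0.5, -3], 0], [[-0.4, 1.2, -3], 0], [[-0.6, 2, -3], 0], [[-0.9, 2.8, -3], 0]]}}

```text
t: 16.7
position: [0.5302, -0.1815, 0.2453]
tcp_rot: [0.0, -0.056, 0.998, -0.0]
force: [0.6, 0.1, -2.5]
opening: 0.569
```

Emit:
{"op": "step_arm", "data": {"rows": [[[-0.3, 0.8, 0], 0], [[-0.6, 1.6, 0], 0], [[-0.9, 2.4, 0], 0], [[-1.1, 3.2, 0], 0], [[-1.3, 4, 0], 0], [[-1.5, 4.7, 0], 0], [[-1.7, 5.4, 0], 0], [[-1.9, 6, 0], 0]]}}

```text
t: 17.5
position: [0.591, 0.1281, 0.245]
tcp_rot: [-0.0, -0.057, 0.998, 0.0]
force: [0.7, -0.3, -3.1]
opening: 0.568
```

```bash
python3 -c "
from h import *
go(.5935,.1315,.24)"
```

```text
t 17.5 pos [0.591  0.1281 0.245 ] heading -173.5 q [0.21 0.21 0.19 1.56 0.   0.1 ] F [ 0.7 -0.3 -3.1] open 0.568
shift units [-0.057  0.063  0.099]
```

Emit:
{"op": "step_arm", "data": {"rows": [[[-0.05, 0.03, 0], 0], [[-0.05, 0.05, 0], 0], [[-0.05, 0.05, 0.5], 0], [[-0.05, 0.05, 1], 0], [[-0.05, 0.05, 1], 0], [[-0.05, 0.05, 1], 0]]}}

```text
t: 18.1
position: [0.5931, 0.128, 0.1954]
tcp_rot: [-0.0, -0.056, 0.998, -0.0]
force: [-0.1, 0.3, -2.6]
opening: 0.566
```

```bash
python3 -c "
from h import *
import cv2
go(.5935,.1315,.130)
i=arm.get_image('wrist');cv2.imwrite('pics/w11.png',i)"
```

```text
t 18.1 pos [0.5931 0.128  0.1954] heading -173.6 q [ 0.21  0.21  0.1   1.47 -0.    0.1 ] F [-0.1  0.3 -2.6] open 0.566
shift units [-0.016  0.069  1.308]
```

View pics/w11.png

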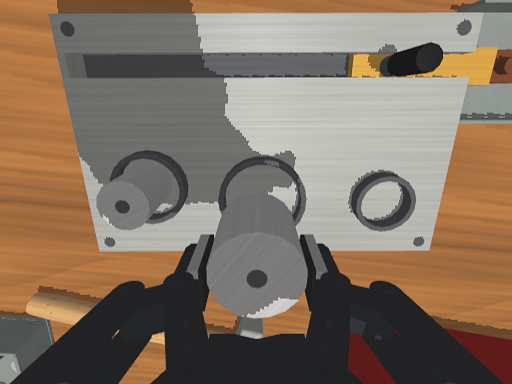

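Emit:
{"op": "step_arm", "data": {"rows": [[[0, 0.06, 0], 0], [[0, 0.06, 0.3], 0], [[0, 0.06, 0.6], 0], [[0, 0.06, 0.9], 0], [[0, 0.06, 1.15], 0], [[0, 0.06, 1.3], 0], [[0, 0.06, 1.3], 0], [[0, 0.06, 1.3], 0]]}}

```text
t: 18.95
position: [0.593, 0.132, 0.1296]
tcp_rot: [-0.0, -0.056, 0.998, 0.0]
force: [-0.4, 0.1, -3.0]
opening: 0.572
```

```bash
python3 -c "
from h import *
import cv2
go(.5935,.1315,.1285)
i=arm.get_image('wrist');cv2.imwrite('pics/w12.png',i)"
```

```text
t 18.95 pos [0.593  0.132  0.1296] heading -173.53 q [ 0.22  0.23 -0.    1.34  0.    0.11] F [-0.4  0.1 -3. ] open 0.572
shift units [-0.008 -0.011  0.023]
```

View pics/w12.png

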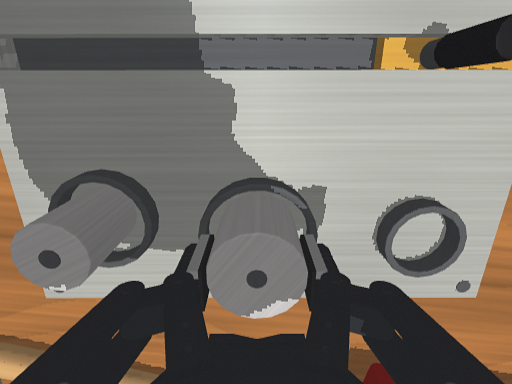

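Centred in the large collar. Lower the last millimetre and release.

Emit:
{"op": "step_arm", "data": {"rows": [[[0, 0, 0.02], 0], [[0, 0, 0.03], 0], [[0, 0, 0.03], 0]]}}

```text
t: 19.3
position: [0.5931, 0.132, 0.1284]
tcp_rot: [0.0, -0.056, 0.998, 0.0]
force: [0.4, -0.1, -2.7]
opening: 0.573
```

Emit:
{"op": "step_arm", "data": {"rows": [[[0, 0, 0], 0], [[0, 0, 0], 0], [[0, 0, 0], 0], [[0, 0, 0], 0], [[0, 0, -0.3], 0], [[0, 0, -0.8], 0], [[0, 0, -1.5], 0], [[0, 0, -2.2], 0]], "claw": 68}}

```text
t: 20.1
position: [0.5927, 0.1319, 0.2406]
tcp_rot: [0.0, -0.056, 0.998, 0.0]
force: [0.3, 1.0, 0.5]
opening: 0.793
```

```bash
python3 -c "
from h import *
go(.5945,-.2075,.24)"
```

```text
t 20.1 pos [0.5927 0.1319 0.2406] heading -173.53 q [0.22 0.21 0.19 1.55 0.   0.11] F [0.3 1.  0.5] open 0.793
shift units [ 0.73  -6.75   0.012]
```

Emit:
{"op": "step_arm", "data": {"rows": [[[0.1, -0.7, 0], 0], [[0.2, -1.6, 0], 0], [[0.3, -2.5, 0], 0], [[0.4, -3.4, 0], 0], [[0.5, -4.3, 0], 0], [[0.6, -5.2, 0], 0], [[0.7, -6.1, 0], 0], [[0.73, -6.7, 0], 0]], "claw": 55}}

```text
t: 20.9
position: [0.594, -0.2079, 0.2398]
tcp_rot: [0.001, -0.056, 0.998, -0.0]
force: [0.7, 1.2, 0.5]
opening: 0.645
```

Emit:
{"op": "step_arm", "data": {"rows": [[[0, -0.05, 0.3], 0], [[0, -0.05, 0.7], 0], [[0, -0.05, 0.8], 0], [[0, -0.05, 0.8], 0], [[0, -0.05, 0.8], 0]]}}

```text
t: 21.4
position: [0.595, -0.2068, 0.1994]
tcp_rot: [0.0, -0.057, 0.998, -0.0]
force: [0.4, -0.1, 0.4]
opening: 0.643
```

```bash
python3 -c "
from h import *
import cv2
go(.595,-.208,.095)
i=arm.get_image('wrist');cv2.imwrite('pics/w13.png',i)
i=arm.get_image('scene');cv2.imwrite('pics/s13.png',cv2.resize(i[190:384,200:460],None,fx=3,fy=3))"
```

```text
t 21.4 pos [ 0.595  -0.2068  0.1994] heading -173.48 q [-0.33  0.26  0.18  1.48  0.   -0.45] F [ 0.4 -0.1  0.4] open 0.643
shift units [ 0.005 -0.023  2.089]
```

View pics/w13.png

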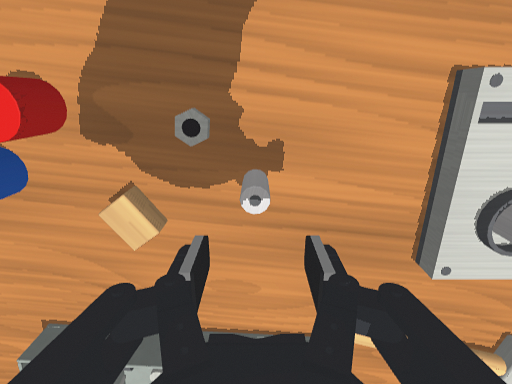

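View pics/s13.png

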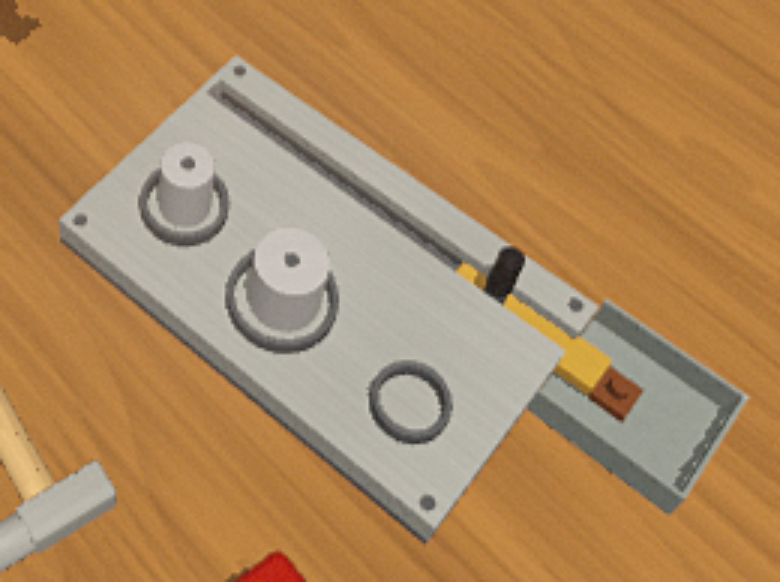

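Large and medium stand in their collars. Small pillar sits at (255,200) px, between the fingers.

Emit:
{"op": "step_arm", "data": {"rows": [[[0, -0.02, 0.4], 0], [[0, -0.02, 0.9], 0], [[0, -0.02, 1.4], 0], [[0, -0.02, 1.85], 0], [[0, -0.02, 2.08], 0], [[0, -0.02, 2.08], 0], [[0, -0.02, 2.08], 0]]}}

```text
t: 22.2
position: [0.5954, -0.2085, 0.0956]
tcp_rot: [0.001, -0.057, 0.998, -0.0]
force: [-0.1, 0.2, 0.4]
opening: 0.642
```

Emit:
{"op": "step_arm", "data": {"rows": [[[0, 0, 0], 0], [[0, 0, 0], 0], [[0, 0, 0], 0], [[0, 0, 0], 0], [[0, 0, 0], 0], [[0, 0, 0], 0]], "claw": 10, "squeeze": 40}}

```text
t: 22.8
position: [0.5955, -0.2087, 0.0958]
tcp_rot: [0.001, -0.056, 0.998, -0.0]
force: [-0.6, 0.0, 4.7]
opening: 0.295
```

```bash
python3 -c "
from h import *
import cv2
go(.585,.236,.245)
i=arm.get_image('wrist');cv2.imwrite('pics/w14.png',i)"
```

```text
t 22.8 pos [ 0.5955 -0.2087  0.0958] heading -173.53 q [-0.34  0.29  0.01  1.29  0.   -0.45] F [-0.6  0.   4.7] open 0.295
shift units [-0.8    8.857 -2.99 ]
```

View pics/w14.png

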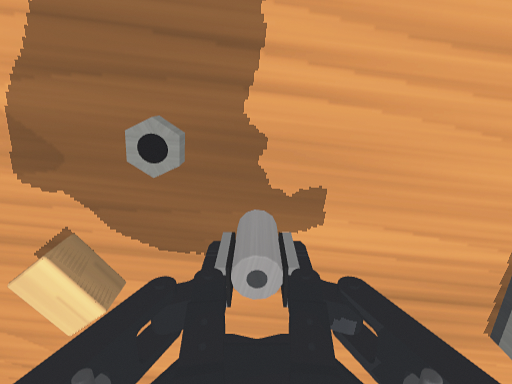

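Emit:
{"op": "step_arm", "data": {"rows": [[[0, 0, -0.4], 0], [[0, 0, -1], 0], [[0, 0, -1.7], 0], [[0, 0, -2.4], 0], [[0, 0.4, -3], 0], [[-0.1, 1.2, -3], 0], [[-0.2, 2, -3], 0], [[-0.3, 2.8, -3], 0]]}}

```text
t: 23.65
position: [0.5939, -0.0665, 0.2448]
tcp_rot: [0.0, -0.056, 0.998, -0.0]
force: [0.7, 0.6, -1.5]
opening: 0.291
```

Emit:
{"op": "step_arm", "data": {"rows": [[[0, 0.8, 0], 0], [[-0.1, 1.6, 0], 0], [[-0.2, 2.4, 0], 0], [[-0.3, 3.2, 0], 0], [[-0.4, 4, 0], 0], [[-0.5, 4.8, 0], 0], [[-0.5, 5.5, 0], 0], [[-0.5, 6, 0], 0]]}}

```text
t: 24.45
position: [0.5846, 0.2355, 0.2442]
tcp_rot: [-0.0, -0.057, 0.998, 0.0]
force: [-0.4, -1.0, -1.4]
opening: 0.292
```

Emit:
{"op": "step_arm", "data": {"rows": [[[0, 0, 0.3], 0], [[0, 0, 0.7], 0], [[0, 0, 1], 0], [[0, 0, 1], 0], [[0, 0, 1], 0]]}}

```text
t: 24.95
position: [0.585, 0.233, 0.1946]
tcp_rot: [-0.0, -0.056, 0.998, -0.0]
force: [-0.6, -0.1, 0.2]
opening: 0.287
```

```bash
python3 -c "
from h import *
import cv2
go(.585,.236,.129)
i=arm.get_image('wrist');cv2.imwrite('pics/w15.png',i)"
```

```text
t 24.95 pos [0.585  0.233  0.1946] heading -173.55 q [ 0.38  0.26  0.17  1.47 -0.    0.27] F [-0.6 -0.1  0.2] open 0.287
shift units [-0.007  0.06   1.312]
```

View pics/w15.png

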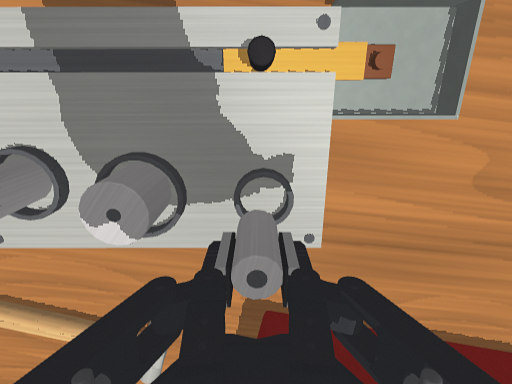

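Emit:
{"op": "step_arm", "data": {"rows": [[[0, 0.08, 0], 0], [[0, 0.08, 0.3], 0], [[0, 0.08, 0.6], 0], [[0, 0.08, 0.9], 0], [[0, 0.08, 1.15], 0], [[0, 0.08, 1.3], 0], [[0, 0.08, 1.3], 0], [[0, 0.08, 1.3], 0]]}}

```text
t: 25.8
position: [0.5846, 0.2372, 0.1292]
tcp_rot: [-0.0, -0.056, 0.998, 0.0]
force: [-0.4, -0.2, -1.4]
opening: 0.294
```

```bash
python3 -c "
from h import *
import cv2
go(.585,.236,.1278)
i=arm.get_image('wrist');cv2.imwrite('pics/w16.png',i)"
```

```text
t 25.8 pos [0.5846 0.2372 0.1292] heading -173.53 q [0.39 0.28 0.06 1.35 0.   0.27] F [-0.4 -0.2 -1.4] open 0.294
shift units [-0.005 -0.024  0.027]
```

View pics/w16.png

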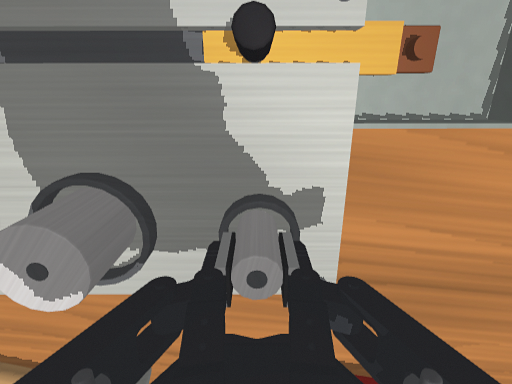

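Emit:
{"op": "step_arm", "data": {"rows": [[[0, 0, 0.02], 0], [[0, 0, 0.03], 0], [[0, 0, 0.03], 0]]}}

```text
t: 26.15
position: [0.5846, 0.2372, 0.1278]
tcp_rot: [-0.0, -0.056, 0.998, -0.0]
force: [0.4, -0.7, -0.7]
opening: 0.291
```

Emit:
{"op": "step_arm", "data": {"rows": [[[0, 0, 0], 0], [[0, 0, 0], 0], [[0, 0, 0], 0], [[0, 0, 0], 0], [[0, 0, -0.3], 0], [[0, 0, -0.8], 0], [[0, 0, -1.5], 0], [[0, 0, -2.5], 0]], "claw": 50}}

```text
t: 26.95
position: [0.5838, 0.2369, 0.2533]
tcp_rot: [-0.001, -0.056, 0.998, -0.0]
force: [1.9, 0.6, 1.0]
opening: 0.584
```

Emit:
{"op": "step_arm", "data": {"rows": [[[0.2, -0.7, -0.2], 0], [[0.4, -1.5, -0.4], 0], [[0.6, -2.4, -0.6], 0], [[0.8, -3.3, -0.6], 0], [[1, -4.2, -0.6], 0], [[1, -5.1, -0.6], 0], [[1, -6, -0.6], 0], [[1, -6.6, -0.6], 0]]}}

```text
t: 27.75
position: [0.5719, -0.099, 0.2844]
tcp_rot: [0.001, -0.056, 0.998, -0.0]
force: [0.6, 0.8, 0.3]
opening: 0.581
```

Emit:
{"op": "step_arm", "data": {"rows": [[[0, -0.8, 0], 0], [[0, -1.6, 0], 0], [[0, -2, 0], 0], [[0, -2, 0], 0], [[0, -2, 0], 0]]}}

```text
t: 28.25
position: [0.5833, -0.1954, 0.2834]
tcp_rot: [0.0, -0.056, 0.998, 0.0]
force: [-0.1, 0.7, 0.2]
opening: 0.585
```

```bash
python3 -c "
from h import *
import cv2
go(.585,.236,.1278)
i=arm.get_image('top');cv2.imwrite('pics/t17.png',cv2.resize(i[120:240,50:250],None,fx=4,fy=4,interpolation=cv2.INTER_CUBIC))
i=arm.get_image('scene');cv2.imwrite('pics/s17.png',cv2.resize(i[190:384,200:460],None,fx=3,fy=3))"
```

```text
t 28.25 pos [ 0.5833 -0.1954  0.2834] heading -173.56 q [-0.32  0.24  0.31  1.64  0.   -0.44] F [-0.1  0.7  0.2] open 0.585
shift units [-1.     8.568  3.114]
```

View pics/t17.png

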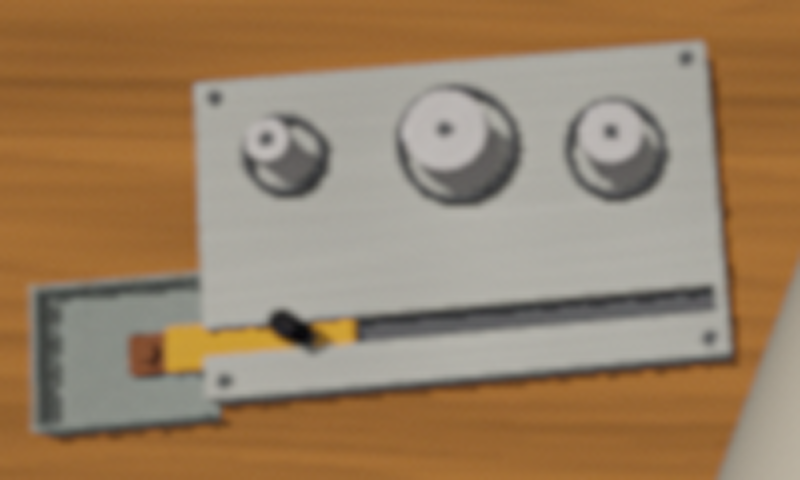

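View pics/s17.png

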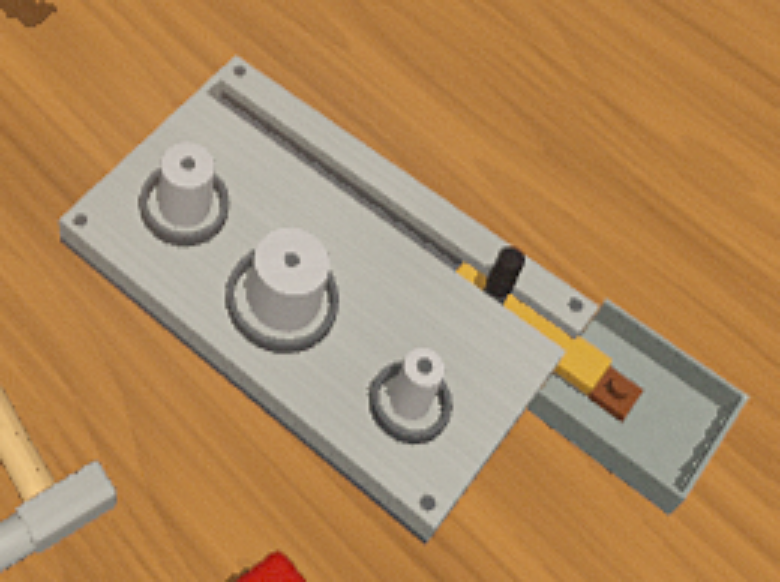

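Run:
```python
from h import *
f=lambda x,y:((x+.5)/4-.5+50,(y+.5)/4-.5+120)
g=lambda x,y:((x+.5)/3-.5+200,(y+.5)/3-.5+190)
for n,p,q,c in(("s",(266,139),(424,365),(.584,.236)),("l",(446,129),(291,260),(.5935,.1315)),("m",(611,131),(188,163),(.593,.034))):
    a=ray('top',f(*p),.087)[:2];b=ray('scene',g(*q),.087)[:2];print(n,a,b,np.linalg.norm(a-c),np.linalg.norm(b-c))
```

```text
s [0.58340473 0.23692943] [0.58295767 0.23685072] 0.0011037175398777579 0.001345424203380922
l [0.59236214 0.1309841 ] [0.59271709 0.13223942] 0.0012493558145329744 0.001076891305856978
m [0.59374128 0.03303432] [0.59247257 0.03343842] 0.0012173893510407001 0.0007704242403789531
```

All within about 1.5 mm and at the right height by two cameras; handing in.

```bash
python3 -c "
from rig import arm
print(arm.close_job())"
```

```text
the job is handed in; nothing more can be done
None
```

I finished the job and handed it in at about 28 s of the 106 s allowed. The hand-in gives no verdict, so these results rest on my own camera checks.

- **Broken bolt:** I gripped the scraper knob and pushed it along the slot to about its end stop. The bolt dropped into the tray. Two cameras placed it at about plate x -68 mm, y 200 mm, near the bench level. It looked the same in the final pictures.
- **Pillars:** I stood the medium, then the large, then the small pillar in their collars. The final top and scene pictures put each one within about 1.5 mm of its collar's centre. The two views agree on each pillar's position when its top is taken at full height above the plate. That means all three are upright and down on the plate.
- **Forces and contact:** The force readings I saw stayed below about 8 N. The gripper was well clear of everything when I handed in.
- **Disagreement:** One early wrist picture put the collars up to about 8 mm off, because the arm was still settling. A later wrist picture, taken with the arm still, matched the top camera and I used that.

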